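# Slide the green coffee capsule into the rack lane

### The job

Put the green coffee capsule away in the white capsule rack: enter the lane through its open, flared end with the capsule's rim under the two lips, slide it fully home to the closed end, and let go, leaving it upright. Leave the red and the blue capsule where they stand.

Things in the scene. Friction and masses are not known exactly. Their poses are not given: they have to be found in the camera images.
- green_capsule: Green coffee capsule, loose, 45 g, upright on the worktop. Origin: centre of its underside, z up. Silver rim at the bottom: disc 60 mm wide, 5 mm thick; on it a straight green cylinder 40 mm wide up to 50 mm height, then a shoulder to the top at 56 mm. Grip the cylinder from any side, fingertips 20 mm or more above its underside so that they clear the rack's lips.
- red_capsule: Red coffee capsule, same shape and size, a bystander. Origin: centre of its underside.
- blue_capsule: Blue coffee capsule, same shape and size, a bystander. Origin: centre of its underside.
- rack: White rack (grey floor) fixed on the worktop, 84 (x) x 170 (y) x 20 mm, top flat. Origin: centre of underside, z up. Lane along y at x=0, in mm: open at y=-85, stop face at y=73; capsule home: centre y=43, z=3. Floor 3 thick, inside 70 wide; lips at z=17-20 from y=-60 on leave a 48 wide slot: the rim slides under them, the body in the slot. Mouth y=-85..-60 flares to 90, no lips.
There are look-alikes about, which are no part of the job. There is more than one size of the green_capsule; the job needs the largest.

How it is judged (in metres and radians):
On the way:
1. the green capsule is in the lane, its rim under the lips, not yet home (y of green_capsule in the frame of rack between -0.06 and 0.025 m and x of green_capsule in the frame of rack between -0.012 and 0.012 m and z of green_capsule in the frame of rack below 0.014 m), for 0.05 s.
At the end, for the whole second after the job is handed in: The green capsule stands released, at rest and upright within 10 degrees on the lane's floor (underside below 10 mm), within 15 mm of the closed end and 12 mm of the lane's centre line; the red and blue capsules stay within 30 mm of where they stood (y of green_capsule in the frame of rack between 0.028 and 0.05 m and x of green_capsule in the frame of rack between -0.012 and 0.012 m and z of green_capsule in the frame of rack below 0.01 m and angle between green_capsule's own z axis and vertical below 0.17 rad and linear speed of green_capsule below 0.02 m/s and distance of each of red_capsule, blue_capsule from where it was at the start of the episode below 0.03 m); the robot touches nothing.
It fails at once if the red or the blue capsule is moved by more than 30 mm (distance of any of red_capsule, blue_capsule from where it was at the start of the episode above 0.03 m).
It also fails if it takes over 38 s, if anything falls off the work surface, if the arm or the gripper's body presses on something with over 40 N, if the wrist force passes 120 N, or if a joint passes its speed limit or range.

### The arm

A 6-joint arm with a two-finger parallel gripper is mounted at the origin on a cart in front of the work surface, level with it; the furniture and walls round the work are solid. World frame = base frame: x ahead of the robot, y to its left, z up, the work surface at z = 0. Lengths are in mm, angles in rad, forces in N, time in s.
With the tool pointing down it reaches from about 350 to 850 mm from the base axis. Payload 8.1 kg.
Tool frame: the origin (TCP) lies at the very end of the fingers, on their centre line; the grasp point (between the pads) lies 19 mm behind it (grip_depth is the z of the grasp point in the tool frame, in mm); z points along the fingers, y is the line along which they close (so a half turn about z gives the same grasp; the last joint's range is limited). The gripper opens to 93 mm and grips with 3 to 60 N. Pads are 15 mm wide; open, the fingers measure 128 mm over their backs; the gripper's body (75 mm by 188 mm) begins 65 mm behind the grasp point.
Start: joints at [-1.394, 0.13, 1.488, -0, 1.523, -0.085], TCP at [155.312, -579.554, 218.635] pointing down, gripper open.
Joint ranges: [-2.96, 2.96], [-0.89, 2.26], [0.02, 2.5], [-1.34, 4.48], [0, 2.73], [-2.66, 2.66]. Speed limits (rad/s): [2.39, 2.39, 2.79, 3.14, 3.14, 3.14].

### API

Orientations are given as a unit quaternion [x, y, z, w].
In Python, from plant import get_obs, grab_frame, hand_in, boxes_of, silhouettes, grip_depth gives the robot as it stands. The module is installed in compiled form; this text tells all that it offers.
- The arm moves only by the tool carry_out, never from a script. Its argument "steps" is a list of rows, each a list of 2 entries, a list of its own where there are three numbers: the shift along the world's x, y, z in mm, then the turn, a rotation vector about the world's x, y, z in degrees. In form: [[[dx, dy, dz], [rx, ry, rz]], ...]. A call has 1 to 5 rows; each row is the pose to reach, as a shift and turn from the pose commanded when the call began; what a row does not reach only later rows make up. A row lasts 1/10 s, in which the tool goes at most 50 mm and 8.59 degrees, less where a joint would pass 70% of its speed; a pose out of reach is approached as far as the arm can. A call with a gripper value outside its range is refused whole. "grip" is the finger opening in mm, from 0 to 93, set as the call begins (left out, the last holds). The fingers move at their own pace and stop on an object; "grip_force" is the grip in N (left out, the last holds). Time passes only in rows, so rows that repeat a pose let the fingers close. It gives the time, the measured TCP pose, the force, the opening and the grip force at its end, in the units of the state.
- get_obs(): the state, without advancing time (a new reading comes with each control period).
- grab_frame(name): name is "side" or "top"; returns a dict with "image" (384x512x3 uint8, red, green, blue), "z_map" (384x512 float32, mm along the optical axis (not along the pixel's ray), 0 where there is no reading), "mtx" (3x3 intrinsics, pixels), "distortion" ([k1, k2, p1, p2, k3] as OpenCV has them; the pictures are not rectified), "cam_to_world" (4x4, takes a point from camera to world coordinates). Camera axes: x right, y down, z forward; pixel columns grow to the right and rows downward; lengths in mm; the calibration is good to about 2 mm. A picture is of the moment at which its call begins.
- hand_in(): hands the job in; it is judged then, once.
Trained networks look in a picture, given as the dict that the camera call returned (one of the last four; its "shot" number tells which), for a name from the list of things; names that differ only in an ending like _2 or _b are one class to them, and where a whole thing is asked for, a point or a joint stands for the part that bears it (a point fixed in the world has none). Each returns a list of dicts, best first, with "confidence" (0 to 1); they miss things now and then, are a little off and sometimes report something else, mostly with a low value. They report only what shows in the picture. A call takes as long as a camera call. They do not tell look-alikes from the thing itself.
- boxes_of(picture, query): "extent" ([left, top, width, height] in pixels, round what is visible of it).
- silhouettes(picture, query): "pixels" (384x512 bool, what is visible of it) and "extent" ([left, top, width, height] in pixels, round what is visible of it).
The state is a dict: "time_s": time; "joint_positions": joint angles; "joint_velocities": joint speeds; "joint_torque": joint torques, N m; "tcp_pos": TCP position; "ee_rot": TCP orientation; "force": force on the tool from outside, world axes, zero at the start; "moment": the same for the moment, N m; "gripper_width": finger opening in mm; "grip_force": force on a finger pad.
Only numpy, scipy, OpenCV 4.12 (cv2) and the standard library are available. Lean on these libraries where they do the work, as an engineer would, in place of code of your own. Each camera call takes 0.05 s, during which the arm holds its last target. There are 200 camera calls.

## Working session

There is one attempt and no reset: what is moved stays moved. The work goes in short steps, Python scripts to look and compute and a tool call to move; the robot and the scene stay as the last step left them, time stands still between calls to the robot, and variables do not carry over. Pictures are saved under pics/ and viewed, at most 10 in all, crops included, and the job is handed in when it is done.

Besides the shell and the picture viewer there is one more tool, called after "Emit:" as name([rows], argument=value, ...), one row to a line, values as JSON. carry_out: Moves the arm, as the interface text tells. Its arguments: {"type":"object","properties":{"steps":{"type":"array"},"grip":{"type":"number"},"grip_force":{"type":"number"}},"required":["steps"]}

```bash
mkdir -p pics; cat > h.py <<'E'
import numpy as np, cv2
from plant import *
def world(p, mask=None):
    z=p["z_map"]; m=(z>0) if mask is None else (mask&(z>0))
    v,u=np.nonzero(m)
    n=cv2.undistortPoints(np.stack([u,v],1).astype(np.float64)[:,None],np.array(p["mtx"],float),np.array(p["distortion"],float))[:,0]
    d=z[v,u][:,None]; c=np.hstack([n*d,d]); T=np.array(p["cam_to_world"],float)
    return c@T[:3,:3].T+T[:3,3],u,v
E
python3 - <<'E'
from h import *
ims=[]
for n in("top","side"):
    p=grab_frame(n); ims.append(p["image"])
    print(n,np.round(p["cam_to_world"],2).tolist())
    for q in("green_capsule","red_capsule","blue_capsule","rack"):
        for s in silhouettes(p,q):
            w,u,v=world(p,s["pixels"])
            if len(w): 
                print(q,round(s["confidence"],2),s["extent"],len(w),np.percentile(w,[2,50,98],axis=0).round().tolist(),p["image"][v,u].mean(0).round())
for n,i in zip("ts",ims): cv2.imwrite(f"pics/{n}0.png",cv2.resize(i[:,:,::-1],(768,576)))
o=get_obs();print(o["tcp_pos"],o["ee_rot"],o["time_s"],grip_depth)
E
```

```text
top [[0.02, -0.98, 0.19, 251.08], [-1.0, -0.02, -0.0, -97.18], [0.0, -0.19, -0.98, 912.72], [0.0, 0.0, 0.0, 1.0]]
green_capsule 0.86 [299.0, 159.3, 24.7, 25.9] 509 [[451.0, -249.0, 3.0], [471.0, -219.0, 43.0], [502.0, -198.0, 60.0]] [135. 177. 130.]
green_capsule 0.58 [272.8, 215.2, 20.4, 19.4] 241 [[338.0, -173.0, 1.0], [352.0, -153.0, 34.0], [371.0, -136.0, 43.0]] [164. 197. 153.]
green_capsule 0.48 [300.5, 198.6, 17.2, 19.0] 246 [[377.0, -240.0, 0.0], [392.0, -217.0, 22.0], [414.0, -202.0, 43.0]] [149. 185. 140.]
red_capsule 0.77 [254.5, 167.1, 29.5, 28.7] 541 [[424.0, -154.0, 2.0], [444.0, -126.0, 32.0], [473.0, -100.0, 60.0]] [200. 138. 120.]
blue_capsule 0.63 [358.0, 176.3, 24.0, 31.0] 513 [[409.0, -371.0, 4.0], [428.0, -343.0, 40.0], [458.0, -324.0, 60.0]] [129. 153. 174.]
side [[-0.93, -0.17, 0.33, 42.82], [-0.37, 0.45, -0.81, 810.62], [-0.01, -0.88, -0.48, 563.83], [0.0, 0.0, 0.0, 1.0]]
green_capsule 0.72 [248.0, 159.9, 18.3, 24.7] 269 [[449.0, -326.0, -1.0], [468.0, -212.0, 37.0], [528.0, -199.0, 57.0]] [ 80. 123.  78.]
green_capsule 0.46 [280.7, 184.3, 15.7, 20.3] 181 [[335.0, -165.0, 1.0], [349.0, -146.0, 18.0], [365.0, -136.0, 39.0]] [ 93. 142.  98.]
red_capsule 0.96 [241.8, 177.3, 20.9, 24.0] 394 [[424.0, -139.0, 1.0], [445.0, -112.0, 24.0], [476.0, -98.0, 57.0]] [171.  88.  81.]
blue_capsule 0.63 [275.8, 147.2, 19.6, 22.6] 306 [[405.0, -366.0, 1.0], [427.0, -337.0, 26.0], [453.0, -323.0, 57.0]] [ 85. 110. 151.]
rack 0.72 [216.1, 222.4, 10.4, 32.0] 132 [[412.0, 48.0, 5.0], [441.0, 99.0, 19.0], [454.0, 156.0, 21.0]] [230. 228. 222.]
[ 155.31010059 -579.55915915  218.63545511] [9.91445795e-01 1.30519104e-01 8.61418246e-07 1.25478510e-06] 0.5 -18.8
```

View pics/t0.png

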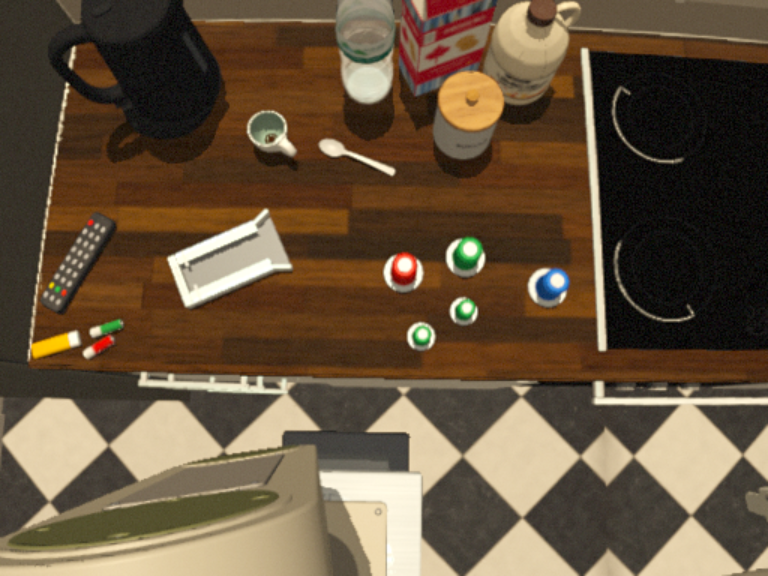

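View pics/s0.png

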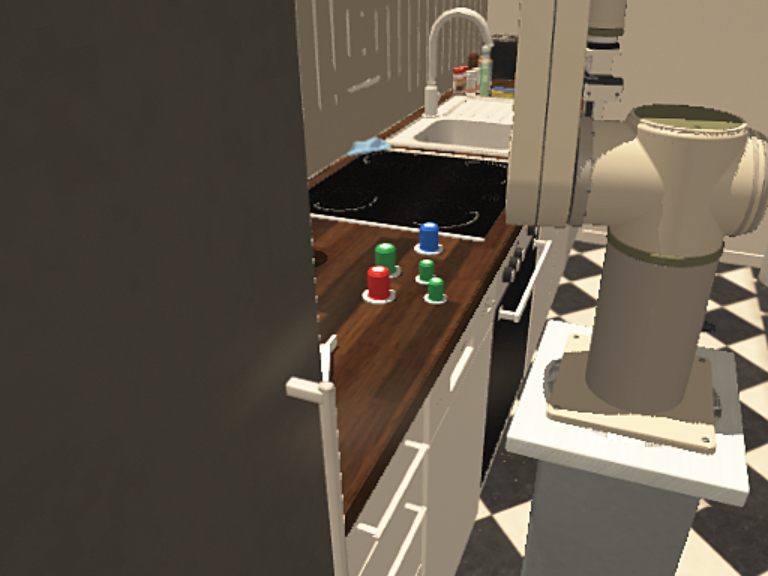

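In the top picture (768x576 view), the candidates are three green capsules: the large one at (466,256) and smaller ones at (463,310) and (421,335). There is also a green marker at (106,327). The large one at (466,256) fits the description. The rack is at (230,260), with its flared mouth to the right. Next I'll measure it and check a crop.

```bash
python3 - <<'E'
from h import *
from scipy.optimize import least_squares
p=grab_frame("top"); im=p["image"]
W,u,v=world(p)
hsv=cv2.cvtColor(im,cv2.COLOR_RGB2HSV)[v,u].astype(int)
# capsules: body points z 10..48 near guess, circle radius fit; rim pts
for n,g in dict(green=(478,-224),s1=(395,-219),s2=(355,-154),red=(450,-126),blue=(432,-346)).items():
    r=np.hypot(W[:,0]-g[0],W[:,1]-g[1])
    a=W[(r<45)&(W[:,2]>52)]; 
    rim=(r<48)&(W[:,2]<14)&(hsv[:,1]<70)&(hsv[:,2]>120); R=W[rim]
    f=least_squares(lambda x:np.hypot(R[:,0]-x[0],R[:,1]-x[1])-x[2],[g[0],g[1],25],loss="soft_l1")
    (c,rad)=cv2.minEnclosingCircle(R[:,:2].astype(np.float32))
    print(n,"top",a.mean(0).round(1) if len(a) else None,"zmax",W[r<40,2].max().round(),"rim",len(R),np.round(c,1),round(rad,1))
b=(W[:,0]>370)&(W[:,0]<530)&(W[:,1]>20)&(W[:,1]<240)&(hsv[:,1]<60)&(hsv[:,2]>130)&(W[:,2]<35)&(W[:,2]>-5)
P=W[b]; m=np.zeros(im.shape[:2],np.uint8); m[v[b],u[b]]=255
cc,l,st,_=cv2.connectedComponentsWithStats(m); k=1+st[1:,4].argmax(); s=l[v[b],u[b]]==k; P=P[s]
print("rack z",np.percentile(P[:,2],[5,50,95]))
print("minrect",cv2.minAreaRect(P[:,:2].astype(np.float32)), cv2.boxPoints(cv2.minAreaRect(P[:,:2].astype(np.float32))).round(1).tolist())
T=P[P[:,2]>15]
print("toprect",cv2.minAreaRect(T[:,:2].astype(np.float32)))
np.save("rack.npy",P)
# rectified plan view at 1px=0.5mm of z=20 plane over rack, and crop of greens
Tm=np.array(p["cam_to_world"],float);Ti=np.linalg.inv(Tm)
def plan(x0,x1,y0,y1,z,s):
    X,Y=np.meshgrid(np.arange(x1,x0,-s),np.arange(y1,y0,-s),indexing="ij")
    q=np.stack([X,Y,np.full_like(X,z)],-1).reshape(-1,3)
    px,_=cv2.projectPoints(q,cv2.Rodrigues(Ti[:3,:3])[0],Ti[:3,3],np.array(p["mtx"],float),np.array(p["distortion"],float))
    px=px.reshape(X.shape+(2,)).astype(np.float32)
    return cv2.remap(im,px[...,0],px[...,1],cv2.INTER_LINEAR)[:,:,::-1]
A=cv2.resize(plan(360,540,20,220,20,.5),None,fx=1,fy=1); cv2.imwrite("pics/rack.png",A)
B=cv2.resize(im[145:240,240:390,::-1],None,fx=5,fy=5,interpolation=cv2.INTER_CUBIC); cv2.imwrite("pics/caps.png",B)
print(A.shape,B.shape)
E
```

```text
green top [ 477.1 -222.9   56.8] zmax 61.0 rim 200 [ 480.7 -224. ] 31.7
s1 top None zmax 43.0 rim 123 [ 395.3 -220.8] 22.0
s2 top None zmax 44.0 rim 131 [ 354.8 -155.6] 22.2
red top [ 451.  -126.6   56.9] zmax 63.0 rim 208 [ 454.4 -126.8] 31.6
blue top [ 432.7 -350.3   56.9] zmax 62.0 rim 192 [ 434.7 -352.1] 31.2
rack z [ 2.11528921  6.89551595 23.47802002]
minrect ((467.53814697265625, 146.3533935546875), (100.58265686035156, 179.6451416015625), 21.69375228881836) [[387.6000061035156, 211.1999969482422], [454.0, 44.29999923706055], [547.5, 81.5], [481.1000061035156, 248.39999389648438]]
toprect ((460.6599426269531, 142.38487243652344), (93.62109375, 171.19583129882812), 24.655014038085938)
(360, 400, 3) (475, 750, 3)
```

View pics/rack.png

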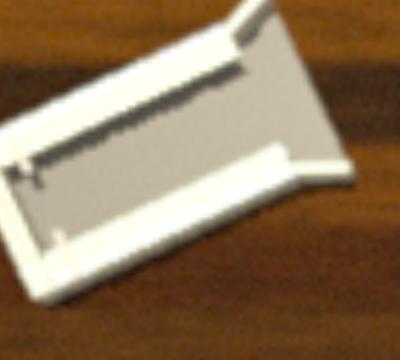

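View pics/caps.png

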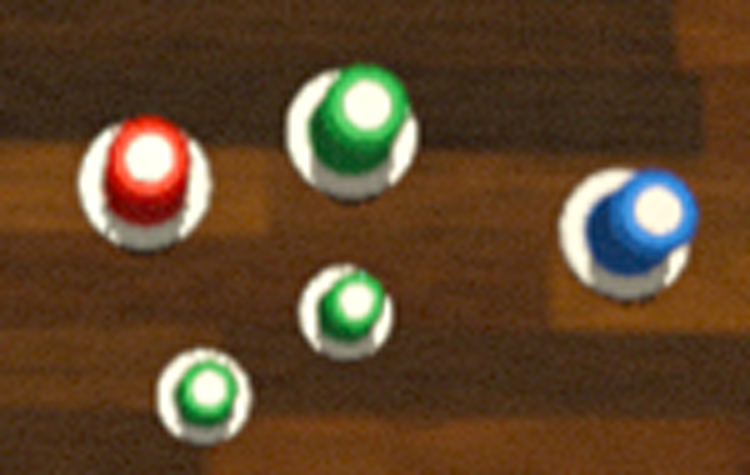

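The crop shows the largest green capsule at (352,132), and the smaller ones at (345,310) and (205,395). The plan view shows the lane's mouth at upper right and its closed end at lower left.

```bash
python3 - <<'E'
from h import *
from scipy.optimize import minimize
from scipy.ndimage import map_coordinates
p=grab_frame("top"); V=cv2.cvtColor(p["image"],cv2.COLOR_RGB2GRAY).astype(float)
Ti=np.linalg.inv(np.array(p["cam_to_world"],float))
def pts(x0,x1,y0,y1):
    X,Y=np.meshgrid(np.arange(x0,x1+.1,1),np.arange(y0,y1+.1,2)); return np.stack([X.ravel(),Y.ravel()],1)
on=np.vstack([pts(-41,-25,-58,84),pts(25,41,-58,84),pts(-24,24,74,84)])
off=np.vstack([pts(-23,23,-58,70),pts(43,49,-55,80),pts(-40,40,88,92)])
def samp(L,x):
    c,s=np.cos(x[2]),np.sin(x[2]); w=np.c_[x[0]+c*L[:,0]-s*L[:,1],x[1]+s*L[:,0]+c*L[:,1],np.full(len(L),20.)]
    px=cv2.projectPoints(w,cv2.Rodrigues(Ti[:3,:3])[0],Ti[:3,3],np.array(p["mtx"],float),np.array(p["distortion"],float))[0][:,0]
    return map_coordinates(V,[px[:,1],px[:,0]],order=1)
f=lambda x:-(np.minimum(samp(on,x),225).mean()-samp(off,x).mean())
best=min((minimize(f,[457+a,143+b,t],method="Nelder-Mead",options=dict(initial_simplex=[[457+a,143+b,t],[463+a,143+b,t],[457+a,149+b,t],[457+a,143+b,t+.05]])) for a in(-8,0,8) for b in(-8,0,8) for t in(.38,.45)),key=lambda r:r.fun)
x=best.x; print(x,np.degrees(x[2]),best.fun)
c,s=np.cos(x[2]),np.sin(x[2])
for y in(-140,-85,-60,0,43): print(y,np.round([x[0]-s*y,x[1]+c*y],1))
im=p["image"].copy()
for L in([-42,-85],[-24,-60],[24,-60],[-24,73],[24,73],[-42,85],[42,85],[0,-85],[0,43]):
    w=np.array([[x[0]+c*L[0]-s*L[1],x[1]+s*L[0]+c*L[1],20.]])
    q=cv2.projectPoints(w,cv2.Rodrigues(Ti[:3,:3])[0],Ti[:3,3],np.array(p["mtx"],float),np.array(p["distortion"],float))[0][0,0]
    im[int(round(q[1])),int(round(q[0]))]=(255,0,0)
cv2.imwrite("pics/fit.png",cv2.resize(im[130:210,100:205,::-1],None,fx=6,fy=6,interpolation=cv2.INTER_NEAREST))
E
```

```text
[4.65851799e+02 1.45058892e+02 4.41060982e-01] 25.270932789632766 -74.17113616723057
-140 [525.6  18.5]
-85 [502.1  68.2]
-60 [491.5  90.8]
0 [465.9 145.1]
43 [447.5 183.9]
```

View pics/fit.png

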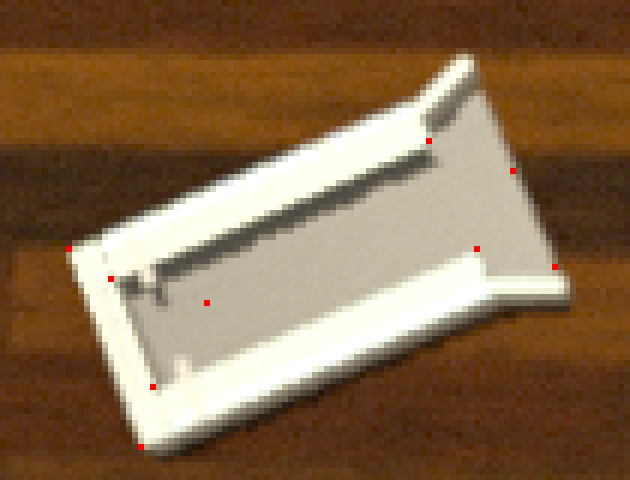

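Emit:
carry_out([
  [[33,36,0],[0,0,8]],
  [[66,71,0],[0,0,16]],
  [[99,107,0],[0,0,24]],
  [[132,142,0],[0,0,30]],
  [[162,178,0],[0,0,30]],
], grip=70, grip_force=25)

```text
time_s: 1.1
tcp_pos: [318.4, -400.1, 218.8]
ee_rot: [0.923, 0.384, 0.0, 0.0]
force: [0.0, -0.5, 0.3]
gripper_width: 70.2
grip_force: 0.0
```

The fit overlays the slot corners well: the stop corners are at (110,278) and (153,386), and home is at (207,302).

Emit:
carry_out([
  [[33,36,0],[0,0,0]],
  [[66,72,0],[0,0,0]],
  [[99,108,0],[0,0,0]],
  [[132,144,-20],[0,0,0]],
  [[162,178,-50],[0,0,0]],
])

```text
time_s: 1.6
tcp_pos: [478.1, -226.9, 174.3]
ee_rot: [0.924, 0.383, 0.002, 0.002]
force: [-0.3, -1.0, -0.2]
gripper_width: 69.9
grip_force: 0.0
```

Emit:
carry_out([
  [[0,0,-45],[0,0,0]],
  [[0,0,-85],[0,0,0]],
  [[0,0,-85],[0,0,0]],
])

```text
time_s: 1.9
tcp_pos: [471.3, -225.0, 81.3]
ee_rot: [0.924, 0.383, -0.003, -0.004]
force: [-1.3, 0.3, 0.4]
gripper_width: 69.9
grip_force: 0.0
```

```bash
python3 - <<'E'
from h import *
print(get_obs()["tcp_pos"])
p=grab_frame("side"); t=grab_frame("top")
a=cv2.resize(p["image"][120:230,190:330,::-1],None,fx=4,fy=4,interpolation=cv2.INTER_CUBIC)
cv2.imwrite("pics/s1.png",a)
E
```

```text
[ 471.33158245 -224.96393105   81.31828423]
```

View pics/s1.png

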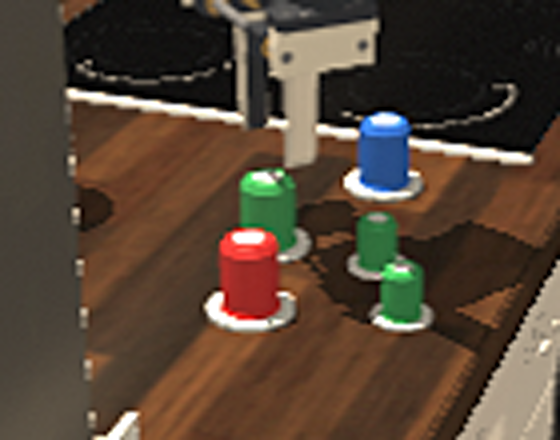

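The side crop shows the fingers straddling the large green capsule at (268,205), with the red and blue capsules clear of them. I'll let the arm settle before descending.

Emit:
carry_out([
  [[0,0,0],[0,0,0]],
  [[0,0,0],[0,0,0]],
  [[0,0,0],[0,0,0]],
])

```text
time_s: 2.3
tcp_pos: [476.5, -229.0, 89.7]
ee_rot: [0.924, 0.382, 0.001, 0.001]
force: [-0.1, -0.1, 0.6]
gripper_width: 69.9
grip_force: 0.0
```

Emit:
carry_out([
  [[3,5,0],[0,0,0]],
  [[3,5,-20],[0,0,0]],
  [[3,5,-40],[0,0,0]],
  [[3,5,-58],[0,0,0]],
  [[3,5,-67],[0,0,0]],
])

```text
time_s: 2.8
tcp_pos: [477.7, -222.2, 19.1]
ee_rot: [0.924, 0.383, -0.001, -0.001]
force: [-0.0, 0.4, 0.7]
gripper_width: 69.7
grip_force: 0.0
```

Emit:
carry_out([
  [[0,0,0],[0,0,0]],
  [[0,0,0],[0,0,0]],
  [[0,0,0],[0,0,0]],
])

```text
time_s: 3.1
tcp_pos: [479.3, -223.5, 21.8]
ee_rot: [0.924, 0.383, 0.001, 0.001]
force: [-0.6, 0.7, -0.1]
gripper_width: 69.8
grip_force: 0.0
```

Emit:
carry_out([
  [[0,0,0],[0,0,0]],
  [[0,0,0],[0,0,0]],
  [[0,0,0],[0,0,0]],
  [[0,0,0],[0,0,0]],
  [[0,0,0],[0,0,0]],
], grip=30, grip_force=25)

```text
time_s: 3.6
tcp_pos: [478.4, -223.1, 20.6]
ee_rot: [0.924, 0.383, 0.0, 0.0]
force: [-0.7, 0.1, 0.5]
gripper_width: 39.7
grip_force: 25.0
```

Emit:
carry_out([
  [[0,0,10],[0,0,0]],
  [[0,0,25],[0,0,0]],
  [[0,0,45],[0,0,0]],
  [[0,0,65],[0,0,0]],
  [[0,0,80],[0,0,0]],
])

```text
time_s: 4.1
tcp_pos: [479.3, -223.5, 103.4]
ee_rot: [0.924, 0.383, 0.001, 0.001]
force: [0.3, 0.1, 0.0]
gripper_width: 39.5
grip_force: 25.0
```

Emit:
carry_out([
  [[10,45,0],[0,0,0]],
  [[20,90,0],[0,0,0]],
  [[30,135,0],[0,0,0]],
  [[40,180,0],[0,0,0]],
  [[48,220,0],[0,0,0]],
])

```text
time_s: 4.6
tcp_pos: [525.4, -1.3, 100.3]
ee_rot: [0.924, 0.383, -0.001, -0.0]
force: [1.3, -0.6, -1.2]
gripper_width: 39.6
grip_force: 25.0
```

Emit:
carry_out([
  [[3,13,0],[0,0,0]],
  [[3,13,-25],[0,0,0]],
  [[3,13,-50],[0,0,0]],
  [[3,13,-60],[0,0,0]],
  [[3,13,-60],[0,0,0]],
])

```text
time_s: 5.1
tcp_pos: [528.3, 9.7, 39.5]
ee_rot: [0.924, 0.383, -0.001, -0.001]
force: [-0.2, 0.2, -0.8]
gripper_width: 39.5
grip_force: 25.0
```

```bash
python3 - <<'E'
from h import *
o=get_obs(); print(o["tcp_pos"],o["force"],o["gripper_width"],o["joint_positions"])
t=grab_frame("top"); W,u,v=world(t); tc=o["tcp_pos"]
for s in boxes_of(t,"green_capsule"): print(s)
hsv=cv2.cvtColor(t["image"],cv2.COLOR_RGB2HSV)[v,u].astype(int)
r=np.hypot(W[:,0]-tc[0],W[:,1]-tc[1])
R=W[(r<50)&(W[:,2]>15)&(W[:,2]<36)&(hsv[:,1]<70)&(hsv[:,2]>100)]
print(len(R),R[:,2].mean() if len(R) else 0, cv2.minEnclosingCircle(R[:,:2].astype(np.float32)) if len(R) else 0)
cv2.imwrite("pics/t2.png",cv2.resize(t["image"][110:230,95:255,::-1],None,fx=4.5,fy=4.5,interpolation=cv2.INTER_CUBIC))
E
```

```text
[528.32175241   9.66751701  39.52617504] [-0.19672985  0.1795422  -0.80741599] 39.52426170075135 [-7.86952736e-02  1.05697729e-01  1.85671189e+00 -8.26824220e-05
  1.18185050e+00  7.07112406e-01]
{'extent': [268.1, 218.2, 21.1, 14.6], 'confidence': 0.63}
{'extent': [214.2, 141.1, 9.3, 17.9], 'confidence': 0.55}
{'extent': [301.7, 201.4, 14.4, 15.1], 'confidence': 0.51}
76 25.402686591416945 ((522.76513671875, -6.687765598297119), 22.789873123168945)
```

View pics/t2.png

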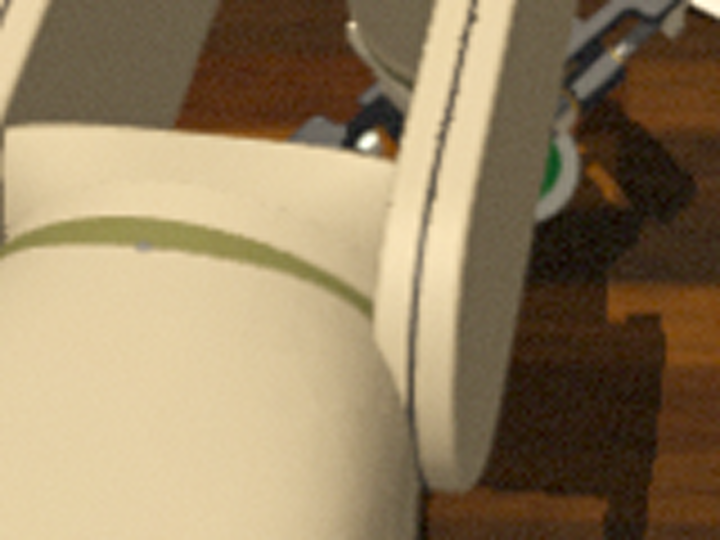

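The arm hides most of it. The capsule's rim shows at (560,175) and it hangs level. I'll lower it to about 6 mm underside height and start along the lane.

Emit:
carry_out([
  [[0,0,-7],[0,0,0]],
  [[0,0,-14],[0,0,0]],
  [[-9,18,-14],[0,0,0]],
  [[-17,36,-14],[0,0,0]],
  [[-23,50,-14],[0,0,0]],
])

```text
time_s: 5.7
tcp_pos: [505.9, 60.7, 26.3]
ee_rot: [0.924, 0.383, -0.0, -0.0]
force: [-0.7, 0.3, -1.6]
gripper_width: 39.5
grip_force: 25.0
```

Emit:
carry_out([
  [[0,0,0],[0,0,0]],
  [[-4,9,0],[0,0,0]],
  [[-8,18,0],[0,0,0]],
  [[-8,18,0],[0,0,0]],
])

```text
time_s: 6.1
tcp_pos: [498.0, 78.8, 26.4]
ee_rot: [0.924, 0.383, -0.0, -0.0]
force: [-0.0, -0.3, -0.5]
gripper_width: 39.7
grip_force: 25.0
```

Emit:
carry_out([
  [[-4,9,0],[0,0,0]],
  [[-9,18,0],[0,0,0]],
  [[-13,27,0],[0,0,0]],
  [[-17,36,0],[0,0,0]],
])

```text
time_s: 6.5
tcp_pos: [480.9, 114.8, 26.5]
ee_rot: [0.924, 0.383, -0.0, -0.0]
force: [0.0, -0.2, -0.7]
gripper_width: 39.2
grip_force: 25.0
```

```bash
python3 - <<'E'
from h import *
o=get_obs(); print(o["tcp_pos"],o["force"],o["gripper_width"])
t=grab_frame("top"); s=grab_frame("side")
a=cv2.resize(t["image"][110:230,90:230,::-1],(420,360),interpolation=cv2.INTER_CUBIC)
b=cv2.resize(s["image"][150:280,180:300,::-1],(332,360),interpolation=cv2.INTER_CUBIC)
cv2.imwrite("pics/c3.png",np.hstack([a,b]))
E
```

```text
[480.89872848 114.80084305  26.45349728] [ 0.0102878  -0.18263859 -0.66142684] 39.1575228961875
```

View pics/c3.png

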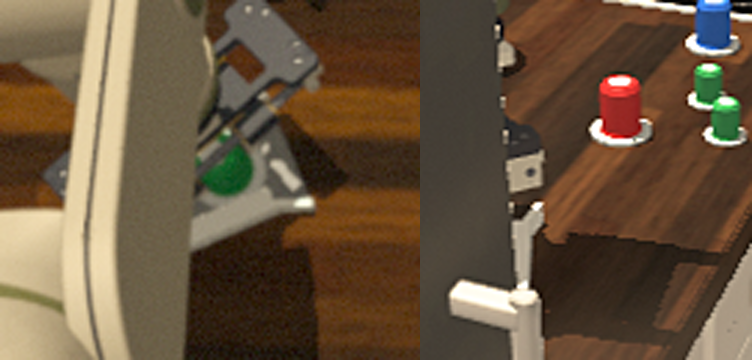

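The top crop shows the capsule between the lips at (228,165), near the mouth, with no contact force. I'll slide on.

Emit:
carry_out([
  [[-6,12,0],[0,0,0]],
  [[-11,24,0],[0,0,0]],
  [[-17,36,0],[0,0,0]],
  [[-23,48,0],[0,0,0]],
  [[-28,57,0],[0,0,0]],
])

```text
time_s: 7.1
tcp_pos: [452.6, 172.3, 26.5]
ee_rot: [0.924, 0.383, -0.0, -0.0]
force: [0.2, -0.3, -0.6]
gripper_width: 39.6
grip_force: 25.0
```

Emit:
carry_out([
  [[-1,2,0],[0,0,0]],
  [[-2,4,0],[0,0,0]],
  [[-3,6,0],[0,0,0]],
  [[-4,8,0],[0,0,0]],
  [[-4,9,0],[0,0,0]],
])

```text
time_s: 7.6
tcp_pos: [449.4, 179.9, 26.5]
ee_rot: [0.924, 0.382, -0.0, -0.0]
force: [0.3, -0.5, -0.5]
gripper_width: 39.5
grip_force: 25.0
```

Emit:
carry_out([
  [[0,1,0],[0,0,0]],
  [[-1,2,0],[0,0,0]],
  [[-1,3,0],[0,0,0]],
])

```text
time_s: 7.9
tcp_pos: [448.3, 182.9, 26.4]
ee_rot: [0.924, 0.383, -0.0, -0.0]
force: [-0.3, -0.2, -0.7]
gripper_width: 39.7
grip_force: 25.0
```

Emit:
carry_out([
  [[0,0,0],[0,0,0]],
  [[0,0,-1],[0,0,0]],
  [[0,0,-2],[0,0,0]],
  [[0,0,-2],[0,0,0]],
])

```text
time_s: 8.3
tcp_pos: [448.2, 182.9, 24.3]
ee_rot: [0.924, 0.383, -0.0, -0.0]
force: [-0.1, 0.7, -0.6]
gripper_width: 39.5
grip_force: 25.0
```

Emit:
carry_out([
  [[0,0,-1],[0,0,0]],
  [[0,1,-1],[0,0,0]],
  [[0,1,-1],[0,0,0]],
])

```text
time_s: 8.6
tcp_pos: [448.5, 184.1, 23.6]
ee_rot: [0.924, 0.383, 0.0, 0.0]
force: [0.3, 0.9, 0.4]
gripper_width: 39.7
grip_force: 25.0
```

Emit:
carry_out([
  [[0,0,0],[0,0,0]],
  [[0,0,0],[0,0,0]],
  [[0,0,0],[0,0,0]],
  [[0,0,0],[0,0,0]],
], grip=70)

```text
time_s: 9.0
tcp_pos: [448.3, 184.0, 23.4]
ee_rot: [0.924, 0.383, -0.0, -0.0]
force: [0.4, -0.5, 0.0]
gripper_width: 67.1
grip_force: 0.0
```

Emit:
carry_out([
  [[0,0,20],[0,0,0]],
  [[0,0,50],[0,0,0]],
  [[0,0,90],[0,0,0]],
  [[0,0,130],[0,0,0]],
  [[0,0,160],[0,0,0]],
])

```text
time_s: 9.5
tcp_pos: [449.0, 184.2, 186.3]
ee_rot: [0.924, 0.383, 0.001, 0.0]
force: [1.4, 0.2, 0.0]
gripper_width: 70.2
grip_force: 0.0
```

Emit:
carry_out([
  [[10,-45,0],[0,0,0]],
  [[20,-90,0],[0,0,0]],
  [[20,-135,0],[0,0,0]],
  [[20,-180,0],[0,0,0]],
  [[20,-225,0],[0,0,0]],
])

```text
time_s: 10.0
tcp_pos: [468.1, -42.7, 183.6]
ee_rot: [0.924, 0.383, 0.0, 0.0]
force: [0.8, 0.8, 0.4]
gripper_width: 70.0
grip_force: 0.0
```

Emit:
carry_out([
  [[0,-45,0],[0,0,0]],
  [[0,-90,0],[0,0,0]],
  [[0,-135,0],[0,0,0]],
  [[0,-135,0],[0,0,0]],
])

```text
time_s: 10.4
tcp_pos: [467.8, -180.8, 183.5]
ee_rot: [0.925, 0.38, -0.0, 0.001]
force: [0.5, 0.2, 0.0]
gripper_width: 69.8
grip_force: 0.0
```

```bash
python3 - <<'E'
from h import *
o=get_obs(); print(o["tcp_pos"],o["force"],o["gripper_width"])
t=grab_frame("top"); W,u,v=world(t)
x0,y0,th=465.85,145.06,.441; c,s=np.cos(th),np.sin(th)
hsv=cv2.cvtColor(t["image"],cv2.COLOR_RGB2HSV)[v,u].astype(int)
L=np.c_[c*(W[:,0]-x0)+s*(W[:,1]-y0),-s*(W[:,0]-x0)+c*(W[:,1]-y0),W[:,2]]
m=(np.hypot(L[:,0],L[:,1]-43)<40)&(L[:,2]>52)
print("top of capsule in rack frame",m.sum(),L[m].mean(0) if m.any() else 0)
cv2.imwrite("pics/t4.png",cv2.resize(t["image"][110:260,90:400,::-1],None,fx=2.5,fy=2.5,interpolation=cv2.INTER_CUBIC))
E
```

```text
[ 467.75752768 -180.8325567   183.5253707 ] [0.47841666 0.23333583 0.01147755] 69.81915888840467
top of capsule in rack frame 228 [-0.74266308 40.97636908 59.50204605]
```

View pics/t4.png

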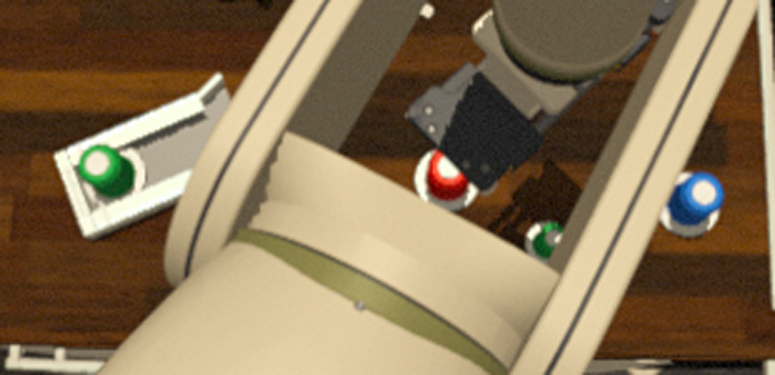

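The green capsule stands upright at the closed end at (107,172). Its top is 2.7 mm higher than it was on the worktop, so it sits on the rack floor. The red and blue capsules still stand in their places.

```bash
python3 -c "
from plant import *
print(hand_in())"
```

```text
the job is handed in; nothing more can be done
None
```

The largest green capsule is in the rack, released and upright, about 41 mm along the lane (home is 43 mm) and less than 1 mm off its centre line; red and blue look undisturbed in the last picture, and the job was handed in at about 10.5 s without a returned verdict.

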